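Touch up a scuffed jar lid at the leaning spray stand

TASK

Touch up the scuffed green jar lid: stand that jar on the middle of the round white pad of the stand holding the green spray can and let go of it, press the green can's cap fully down for a moment and let it spring back up, then move the jar, kept upright throughout, to stand in the free space inside the wooden drying tray. Do not set off the green can without the jar on its pad, do not set off the orange can at all, and leave the other things on the table where they are.

Things in the scene. Friction and masses are not known exactly. Their poses are not given: they have to be found in the camera images.
- jar_green: loose jar, 56 mm across and 76 mm high, 0.25 kg: yellow-green straight-sided body with a white paper band, up to 54 mm, then a screw lid, green (50 mm across, top 14 mm). Origin at the centre of its underside, z up. Its lid has bare metal scuff marks on top. It starts on the open table among other jars
- stand_green: fixed dark steel base plate (325 x 90 x 6 mm, from x = -125 to +200 mm) with a clamped green aerosol can, 52 mm across and 190 mm long with its cap, leaning 40 degrees from vertical towards -x. Origin on the table under the plate, z up. In this frame the cap's top is at (45, 0, 171) mm and the round white pad at (-75, 0, 10) mm
- pad_green (a point): centre of the top surface of the green stand's white pad (84 mm across, 4 mm thick on the 6 mm plate, no rim); axes as the stand's
- cap_green_top (a point): centre of the flat top of the green can's sprung cap (26 mm across, 18 mm high); moves with the cap; z axis points out along the can's axis, 40 degrees from vertical. A wire guard of 6 mm rods, 66 mm wide, rises parallel to the can, 24 mm from its axis on the stand's +x side, to 48 mm beyond the cap top: it overhangs the cap, which is reached along the can's own axis
- cap_green (a joint): how far the green cap is pressed along the can's axis: 0 up, 0.008 m fully down; about 2 N to start and 7 N at the bottom; springs back
- rack: fixed wooden drying tray, open on top, 240 mm (x) x 120 mm (y), rim 16 mm high, walls and floor 5 mm thick. Origin at the centre of its underside. One finished jar stands in its +x half; the -x half is free
- jar_done: loose jar, 56 mm across and 76 mm high, 0.25 kg: yellow-green straight-sided body with a white paper band, up to 54 mm, then a screw lid, unscuffed green (50 mm across, top 14 mm). Origin at the centre of its underside, z up. Finished jar that already stands in the drying tray; leave alone
- stand_orange: the other stand, exactly like stand_green but with an orange can and cap; leave alone
- cap_orange (a joint): how far the orange can's cap is pressed: 0 up, 0.008 m fully down; leave alone
- jar_orange: loose jar, 56 mm across and 76 mm high, 0.25 kg: yellow-green straight-sided body with a white paper band, up to 54 mm, then a screw lid, orange (50 mm across, top 14 mm). Origin at the centre of its underside, z up. Bystander
- jar_white: loose jar, 56 mm across and 76 mm high, 0.25 kg: yellow-green straight-sided body with a white paper band, up to 54 mm, then a screw lid, white (50 mm across, top 14 mm). Origin at the centre of its underside, z up. Bystander
- block_a: loose dark steel set-up block lying flat, 76 x 50 x 25 mm, origin at the centre of its underside; bystander
- block_b: second steel set-up block like block_a; bystander
- tape: loose yellow roll of tape lying flat, 90 mm across, 24 mm high; bystander
- brush: loose brush lying on the table; bystander

How it is judged:
By the outcome, as a careful person would: the job done as asked, in the order asked, and still so for the second after the job is handed in, with the robot touching nothing.
It also fails if it takes over 67 s, if anything falls off the work surface, if the arm or the gripper's body presses on something with over 40 N, if the wrist force passes 120 N, or if a joint passes its speed limit or range.

ROBOT

A 7-joint arm with a two-finger parallel gripper is mounted at the origin on the work surface. World frame = base frame: x ahead of the robot, y to its left, z up, the work surface at z = 0. Lengths are in m, angles in rad, forces in N, time in s.
With the tool pointing down it reaches from about 0.425 to 0.925 m from the base axis. Payload 6.8 kg.
Tool frame: the origin (TCP) lies at the very end of the fingers, on their centre line; the grasp point (between the pads) lies 19 mm behind it; z points along the fingers, y is the line along which they close (so a half turn about z gives the same grasp; the last joint's range is limited). The gripper opens to 85 mm and grips with 20 to 120 N. Pads are 22 mm wide; open, the fingers measure 114 mm over their backs; the gripper's body (76 mm by 85 mm) begins 54 mm behind the grasp point. The pads swing forward as they close: fully open they stand 13 mm farther back than shut.
Start: joints at [-1.366, 0.477, 0.022, 1.555, -0.011, 1.109, -0.083], TCP at [0.208, 0.642, 0.231] pointing down, gripper open.
Joint ranges: [-2.96, 2.96], [-0.34, 2.1], [-1.41, 1.46], [0.24, 2.44], [-1.37, 4.51], [0.17, 1.92], [-2.96, 2.96]. Speed limits (rad/s): [2.39, 2.39, 3.14, 3.14, 3.14, 3.14, 3.14].

INTERFACE

Orientations are given as a unit quaternion [w, x, y, z].
In Python, from station import bot gives the robot as it stands.
- The arm moves only by the tool jog_arm, never from a script. Its argument "motion" is a list of rows, each a list of 7 numbers: the turn, a rotation vector about the tool's x, y, z in rad, then the shift along the tool's x, y, z in mm, then the finger opening in mm, from 0 to 85.4. A call has 1 to 10 rows; each row is the pose to reach, as a shift and turn from the pose commanded when the call began, along the tool's axes at that moment; what a row does not reach only later rows make up. A row lasts 1/8 s, in which the tool goes at most 62.5 mm and 10.7 degrees, less where a joint would pass 70% of its speed; a pose out of reach is approached as far as the arm can. A call with a gripper value outside its range is refused whole. The fingers move at their own pace and stop on an object; "grip_force" is the grip in N (left out, the last holds). Time passes only in rows, so rows that repeat a pose let the fingers close. It gives the time, the measured TCP pose, the force, the opening and the grip force at its end, in the units of the state.
- bot.get_obs(): the state, without advancing time (a new reading comes with each control period).
- bot.read_camera(name): name is "scene" or "side" or "wrist"; returns a dict with "pixels" (480x640x3 uint8, red, green, blue), "camera_matrix" (3x3 intrinsics, pixels), "distortion" ([k1, k2, p1, p2, k3] as OpenCV has them; the pictures are not rectified), "T" (4x4, takes a point from camera to world coordinates); the wrist camera has in their place "tool_from_camera" (4x4, takes a point from camera to tool coordinates, whose origin is the TCP and whose axes are the flange's). Camera axes: x right, y down, z forward; pixel columns grow to the right and rows downward; lengths in m; the calibration is good to about 2 mm. A picture is of the moment at which its call begins: read the wrist's pose just before it. There is no depth.
- bot.hand_in(): hands the job in; it is judged then, once.
Trained networks look in a picture, given as the dict that the camera call returned (one of the last four; its "shot" number tells which), for a name from the list of things; names that differ only in an ending like _2 or _b are one class to them, and where a whole thing is asked for, a point or a joint stands for the part that bears it (a point fixed in the world has none). Each returns a list of dicts, best first, with "score" (0 to 1); they miss things now and then, are a little off and sometimes report something else, mostly with a low value. They report only what shows in the picture. A call takes as long as a camera call.
- bot.spot_in(thing, picture): "xy" ([column, row] in pixels, amid what is visible of it).
- bot.tip_of(thing, picture): "xy" ([column, row] in pixels: a listed point, or the origin of a listed thing).
The state is a dict: "t": time; "q": joint angles; "joint_vel": joint speeds; "joint_torque": joint torques, N m; "eef_pos": TCP position; "tool_rot": TCP orientation; "contact_force": force on the tool from outside, world axes, zero at the start; "torque": the same for the moment, N m; "gripper_width": opening from 0.0 (shut) to 1.0 (fully open); "grasp_force": force on a finger pad.
Only numpy, scipy, OpenCV 4.12 (cv2) and the standard library are available. Lean on these libraries where they do the work, as an engineer would, in place of code of your own. Each camera call takes 0.05 s, during which the arm holds its last target. There are 200 camera calls.

## Working session

There is one attempt and no reset: what is moved stays moved. The work goes in short steps, Python scripts to look and compute and a tool call to move; the robot and the scene stay as the last step left them, time stands still between calls to the robot, and variables do not carry over. Pictures are saved under pics/ and viewed, at most 13 in all, crops included, and the job is handed in when it is done.

Besides the shell and the picture viewer there is one more tool, called after ">>>" as name(argument=value, ...), one argument or row to a line, values as JSON. jog_arm: Moves the arm, as the interface text tells. Its arguments: {"type":"object","properties":{"motion":{"type":"array"},"grip_force":{"type":"number"}},"required":["motion"]}

```bash
mkdir -p pics; ls; python3 - <<'E'
from station import bot
import cv2,numpy as np
o=bot.get_obs(); print({k:np.round(v,3).tolist() for k,v in o.items()})
for n in ["scene","side"]:
    p=bot.read_camera(n)
    cv2.imwrite(f"pics/{n}0.png",p["pixels"][:,:,::-1])
    print(n,np.round(p["camera_matrix"],1).tolist(),np.round(p["distortion"],3),np.round(p["T"],3).tolist())
    for t in ["jar_green","pad_green","cap_green_top","stand_green","rack","jar_done","stand_orange","jar_orange","jar_white"]:
        r=bot.tip_of(t,p); print(t,[(np.round(d["xy"]).tolist(),round(d["score"],2)) for d in r[:3]])
E
```

```text
pics
{'t': 0.0, 'q': [-1.366, 0.478, 0.022, 1.556, -0.012, 1.109, -0.083], 'joint_vel': [-0.0, -0.002, -0.0, 0.001, -0.0, -0.0, -0.0], 'joint_torque': [0.002, -59.646, 1.608, -28.12, 0.012, 0.009, -0.0], 'eef_pos': [0.208, 0.642, 0.23], 'tool_rot': [-0.0, 0.156, 0.988, -0.001], 'contact_force': [-0.089, -0.236, -0.129], 'torque': [0.019, -0.015, 0.01], 'grasp_force': 0.0, 'gripper_width': 0.999}
scene [[438.6, 0.0, 317.2], [0.0, 438.6, 237.0], [0.0, 0.0, 1.0]] [-0.109  0.     0.     0.     0.   ] [[0.745, 0.392, -0.54, 1.199], [0.667, -0.45, 0.593, -0.67], [-0.01, -0.802, -0.597, 0.777], [0.0, 0.0, 0.0, 1.0]]
jar_green [([194.0, 300.0], 0.86)]
pad_green [([256.0, 265.0], 0.55)]
cap_green_top [([285.0, 235.0], 0.64)]
stand_green [([277.0, 284.0], 0.6)]
rack [([288.0, 236.0], 0.62), ([372.0, 207.0], 0.58)]
jar_done [([369.0, 209.0], 0.67), ([382.0, 215.0], 0.64), ([207.0, 391.0], 0.58)]
stand_orange [([333.0, 245.0], 0.8), ([382.0, 215.0], 0.34)]
jar_orange [([165.0, 336.0], 0.87)]
jar_white [([217.0, 324.0], 0.8)]
side [[594.7, 0.0, 317.6], [0.0, 594.7, 229.2], [0.0, 0.0, 1.0]] [-0.017  0.     0.     0.     0.   ] [[0.974, -0.173, 0.147, 0.409], [-0.226, -0.699, 0.678, -0.981], [-0.015, -0.694, -0.72, 1.148], [0.0, 0.0, 0.0, 1.0]]
jar_green [([263.0, 372.0], 0.9)]
pad_green [([269.0, 301.0], 0.92)]
cap_green_top [([317.0, 246.0], 0.64), ([392.0, 404.0], 0.62), ([258.0, 185.0], 0.53)]
stand_green [([298.0, 296.0], 0.94)]
rack [([260.0, 185.0], 0.83)]
jar_done [([284.0, 184.0], 0.83)]
stand_orange [([285.0, 232.0], 0.84), ([307.0, 416.0], 0.25)]
jar_orange [([303.0, 417.0], 0.62)]
jar_white [([320.0, 370.0], 0.6)]
```

View pics/side0.png

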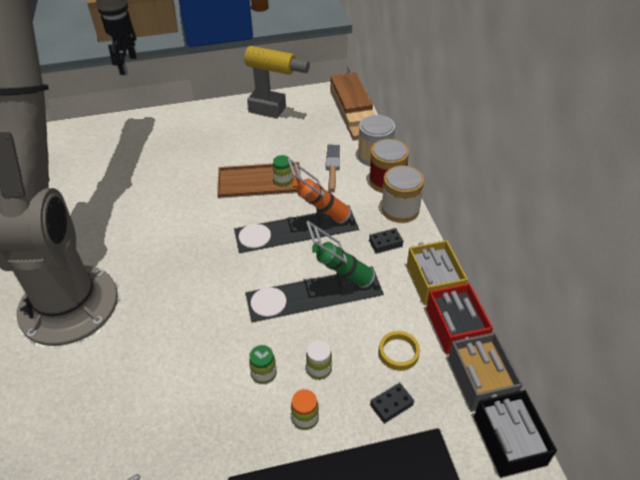

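View pics/scene0.png

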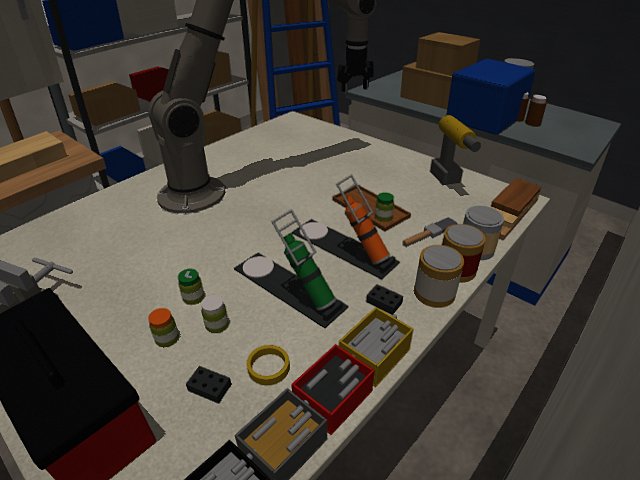

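The side view shows the scuffed green jar at (262,363), the green stand's pad at (268,301) and cap near (325,250), and the tray at (260,180) with the done jar at (282,170). The scene view agrees: green jar (190,285), green pad (258,267).

```bash
cat > h.py <<'E'
import numpy as np,cv2
from scipy.spatial.transform import Rotation as R
def rot(q): return R.from_quat(np.roll(q,-1))
def ray(p,xy,T=None):
    T=p["T"] if T is None else T
    u=cv2.undistortPoints(np.array([[xy]],float),p["camera_matrix"],p["distortion"])[0,0]
    d=T[:3,:3]@[u[0],u[1],1]; return T[:3,3],d/np.linalg.norm(d)
def onz(p,xy,z,T=None):
    o,d=ray(p,xy,T); return o+d*(z-o[2])/d[2]
def tri(rs):
    A=sum(np.eye(3)-np.outer(d,d) for o,d in rs); b=sum((np.eye(3)-np.outer(d,d))@o for o,d in rs)
    return np.linalg.solve(A,b)
def wristT(o,p):
    T=np.eye(4); T[:3,:3]=rot(o["tool_rot"]).as_matrix(); T[:3,3]=o["eef_pos"]; return T@p["tool_from_camera"]
def togo(o,pos,Rt):
    """row for jog from current pose: rotvec (tool), shift mm (tool)"""
    r=rot(o["tool_rot"]); return np.round((r.inv()*Rt).as_rotvec(),3).tolist(), np.round(r.inv().apply(np.array(pos)-o["eef_pos"])*1000,1).tolist()
E
python3 - <<'E'
from station import bot
from h import *
P={n:bot.read_camera(n) for n in ["scene","side"]}
Z=dict(jar_green=0,jar_orange=0,jar_white=0,pad_green=.010,stand_green=0,stand_orange=0,rack=0,jar_done=.005,cap_green_top=.171)
for t,z in Z.items():
    c={}
    for n,p in P.items():
        c[n]=[(onz(p,d["xy"],z),ray(p,d["xy"]),d["score"]) for d in bot.tip_of(t,p)[:3]]
        for d in c[n]: print(t,n,np.round(d[0],3),round(d[2],2))
    if all(c.values()): print('   tri',np.round(tri([c[n][0][1] for n in c]),3))
E
```

```text
jar_green scene [ 0.436 -0.301  0.   ] 0.79
jar_green side [ 0.427 -0.295  0.   ] 0.88
jar_green side [ 0.737 -0.317  0.   ] 0.3
jar_green side [ 0.471 -0.108  0.   ] 0.16
   tri [ 0.427 -0.294 -0.007]
jar_orange scene [ 0.489 -0.418  0.   ] 0.57
jar_orange side [ 0.499 -0.421  0.   ] 0.86
jar_orange side [0.801 0.011 0.   ] 0.69
   tri [ 0.498 -0.423  0.009]
jar_white scene [ 0.548 -0.306  0.   ] 0.59
jar_white side [ 0.727 -0.322  0.   ] 0.53
   tri [ 0.685 -0.394  0.155]
pad_green scene [ 0.481 -0.1    0.01 ] 0.88
pad_green side [ 0.466 -0.111  0.01 ] 0.89
   tri [ 0.466 -0.092 -0.008]
stand_green scene [ 0.546 -0.113  0.   ] 0.59
stand_green side [ 0.55  -0.113  0.   ] 0.57
   tri [ 0.549 -0.116  0.004]
stand_orange scene [0.548 0.102 0.   ] 0.88
stand_orange side [0.552 0.105 0.   ] 0.8
stand_orange side [ 0.677 -0.439  0.   ] 0.21
   tri [0.552 0.099 0.005]
rack scene [0.521 0.332 0.   ] 0.9
rack side [0.515 0.31  0.   ] 0.71
   tri [ 0.517  0.331 -0.009]
jar_done scene [0.584 0.311 0.005] 0.7
cap_green_top scene [ 0.581 -0.103  0.171] 0.61
cap_green_top side [0.559 0.111 0.171] 0.37
   tri [ 0.553 -0.035  0.205]
```

>>> jog_arm(
  motion=[
    [0,0,-0.1,-55,-44,-20,85],
    [0,0,-0.2,-109,-87,-40,85],
    [0,0,-0.313,-164,-131,-60,85],
    [0,0,-0.313,-218,-175,-70,85],
    [0,0,-0.313,-272,-219,-70,85],
    [0,0,-0.313,-300,-275,-70,85],
    [0,0,-0.313,-328,-330,-70,85],
    [0,0,-0.313,-354,-384,-70,85],
    [0,0,-0.313,-380,-440,-70,85],
    [0,0,-0.313,-405,-490,-70,85],
  ],
)

```text
t: 3.25
eef_pos: [0.4377, 0.0807, 0.3017]
tool_rot: [0.001, -0.0, 1.0, 0.0]
contact_force: [1.7, -0.1, 0.9]
gripper_width: 0.996
grasp_force: 0.0
```

```bash
python3 - <<'E'
from station import bot
from h import *
o=bot.get_obs(); print({k:np.round(o[k],3).tolist() for k in ("t","q","eef_pos","tool_rot","contact_force")})
r=rot(o["tool_rot"]).as_matrix(); print(np.round(r,3).tolist())
p=bot.read_camera("wrist"); print(np.round(p["tool_from_camera"],3).tolist(),np.round(p["camera_matrix"][0],0))
D=R.from_matrix(np.array([[-1,0,0],[0,1,0],[0,0,-1.]]))
print(togo(o,[.44,-.29,.26],D))
cv2.imwrite("pics/w1.png",p["pixels"][:,:,::-1])
E
```

```text
{'t': 3.25, 'q': [-0.621, 0.007, 0.303, 2.002, -0.003, 1.132, 1.254], 'eef_pos': [0.438, 0.081, 0.302], 'tool_rot': [0.001, -0.0, 1.0, 0.0], 'contact_force': [1.682, -0.079, 0.895]}
[[-1.0, -0.0, 0.001], [-0.0, 1.0, 0.001], [-0.001, 0.001, -1.0]]
[[-0.001, -0.952, -0.306, 0.077], [1.0, -0.001, 0.0, -0.0], [-0.0, -0.306, 0.952, -0.143], [0.0, 0.0, 0.0, 1.0]] [343.   0. 316.]
([0.001, 0.001, 0.0], [-2.2, -370.7, 41.4])
```

>>> jog_arm(
  motion=[
    [0,0,0,0,-60,0,85],
    [0,0,0,0,-120,0,85],
    [0,0,0,0,-181,0,85],
    [0,0,0,0,-181,0,85],
  ],
)

```text
t: 3.8
eef_pos: [0.4371, -0.1027, 0.3017]
tool_rot: [0.001, 0.004, 1.0, -0.0]
contact_force: [0.1, 1.1, -0.1]
gripper_width: 0.998
grasp_force: 0.0
```

```bash
python3 - <<'E'
from station import bot
from h import *
o=bot.get_obs(); print({k:np.round(o[k],3).tolist() for k in ("t","eef_pos")})
p=bot.read_camera("wrist"); T=wristT(o,p)
cv2.imwrite("pics/w2.png",p["pixels"][:,:,::-1])
for t,z in dict(jar_green=0,pad_green=.01,stand_green=0,cap_green_top=.171).items():
    for d in bot.tip_of(t,p)[:2]: print(t,np.round(d["xy"]),round(d["score"],2),np.round(onz(p,d["xy"],z,T),3))
# white pad blob
g=p["pixels"].astype(int); 
np.savez("w2.npz",T=T,K=p["camera_matrix"],D=p["distortion"],px=p["pixels"])
E
```

```text
{'t': 3.8, 'eef_pos': [0.437, -0.103, 0.302]}
jar_green [170. 190.] 0.63 [ 0.428 -0.294  0.   ]
pad_green [309. 223.] 0.82 [ 0.473 -0.112  0.01 ]
stand_green [313. 274.] 0.94 [ 0.549 -0.108  0.   ]
stand_green [170. 277.] 0.39 [ 0.551 -0.312  0.   ]
cap_green_top [310. 386.] 0.87 [ 0.594 -0.11   0.171]
```

View pics/w2.png

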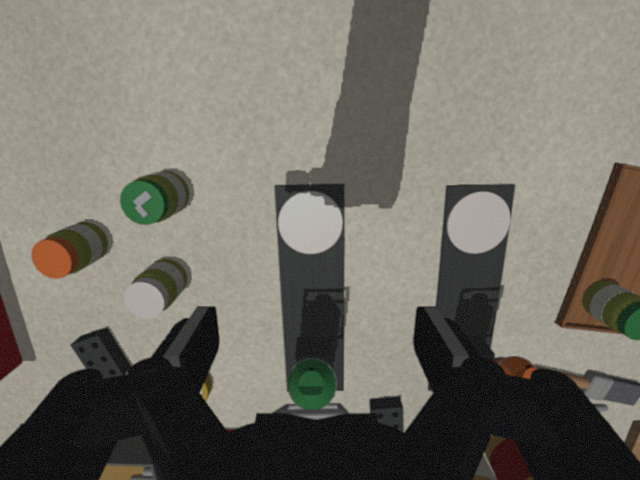

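Wrist view: scuffed lid at (143,201), green pad at (310,222), the plate's edges from (276,186)/(343,185) down to (289,388)/(343,389), cap at (312,383), white lid (145,298), orange lid (54,258).

```bash
python3 - <<'E'
from h import *
d=np.load("w2.npz"); p=dict(camera_matrix=d["K"],distortion=d["D"]); T=d["T"]; px=d["px"]
f=lambda xy,z: onz(p,xy,z,T)
c=[f(a,.006) for a in [(276,186),(343,185),(289,388),(343,389)]]
for a in c: print(np.round(a,4))
for a,b in ((0,2),(1,3)): e=c[b]-c[a]; print("yaw",np.degrees(np.arctan2(e[1],e[0])))
hsv=cv2.cvtColor(px,cv2.COLOR_RGB2HSV)
def cen(m,box,z,n):
    k=np.zeros(m.shape,bool); k[box[1]:box[3],box[0]:box[2]]=1; m=(m&k).astype(np.uint8)
    cs=max(cv2.findContours(m,0,2)[0],key=cv2.contourArea); h=cv2.convexHull(cs)[:,0]
    w=np.array([f(a,z)[:2] for a in h.astype(float)]); (x,y),r=cv2.minEnclosingCircle((w*1000).astype(np.float32))
    print(n,np.round(h.mean(0)),round(x,1),round(y,1),"dia",round(2*r,1))
cen((hsv[...,1]<40)&(hsv[...,2]>140),(272,186,345,260),.010,"pad")
cen((hsv[...,0]>55)&(hsv[...,0]<85)&(hsv[...,1]>140)&(hsv[...,2]>70)|((hsv[...,2]>150)&(hsv[...,1]<30)&False),(110,170,190,230),.076,"lid")
cen((hsv[...,0]>45)&(hsv[...,0]<85)&(hsv[...,1]>100)&(hsv[...,2]>60),(280,355,345,402),.171,"captop?")
E
```

```text
[ 0.424  -0.1537  0.006 ]
[ 0.4236 -0.0681  0.006 ]
[ 0.7404 -0.148   0.006 ]
[ 0.7431 -0.063   0.006 ]
yaw 1.0482604547648577
yaw 0.9243401960796359
pad [307. 226.] 472.4 -111.1 dia 83.9
lid [132. 217.] 446.0 -309.1 dia 2.5
captop? [311. 385.] 594.7 -109.7 dia 51.3
```

>>> jog_arm(
  motion=[
    [0,0,0,2,-55,20,85],
    [0,0,0,4,-110,50,85],
    [0,0,0,7,-160,75,85],
    [0,0,0,7,-192,95,85],
    [0,0,0,7,-192,95,85],
  ],
)

```text
t: 4.68
eef_pos: [0.4298, -0.291, 0.2047]
tool_rot: [-0.002, 0.001, 1.0, -0.0]
contact_force: [-0.3, 1.3, 0.2]
gripper_width: 1.0
grasp_force: 0.0
```

```bash
python3 - <<'E'
from station import bot
from h import *
o=bot.get_obs(); print({k:np.round(o[k],4).tolist() for k in ("t","eef_pos","tool_rot","q")})
p=bot.read_camera("wrist"); T=wristT(o,p)
cv2.imwrite("pics/w3.png",p["pixels"][:,:,::-1])
for d in bot.tip_of("jar_green",p)[:2]: print(np.round(d["xy"]),round(d["score"],2),np.round(onz(p,d["xy"],0,T),4))
hsv=cv2.cvtColor(p["pixels"],cv2.COLOR_RGB2HSV)
m=((hsv[...,0]>50)&(hsv[...,0]<85)&(hsv[...,1]>140)&(hsv[...,2]>70)).astype(np.uint8)
for cs in cv2.findContours(m,0,2)[0]:
    if cv2.contourArea(cs)<500: continue
    h=cv2.convexHull(cs)[:,0]; w=np.array([onz(p,a,.076,T)[:2] for a in h.astype(float)]); print(h.min(0),h.max(0),np.round(cv2.minEnclosingCircle((w*1000).astype(np.float32))[0],1),np.ptp(w*1000,axis=0))
D=R.from_matrix(np.array([[-1,0,0],[0,1,0],[0,0,-1.]]))
print(togo(o,[.43,-.295,.025],D))
E
```

```text
{'t': 4.675, 'eef_pos': [0.4298, -0.291, 0.2047], 'tool_rot': [-0.0017, 0.001, 1.0, -0.0001], 'q': [-0.0814, 0.2923, 0.6736, 1.9857, -0.222, 0.9396, 2.2729]}
([-0.0, -0.003, -0.002], [-0.8, -3.9, 179.7])
```

View pics/w3.png

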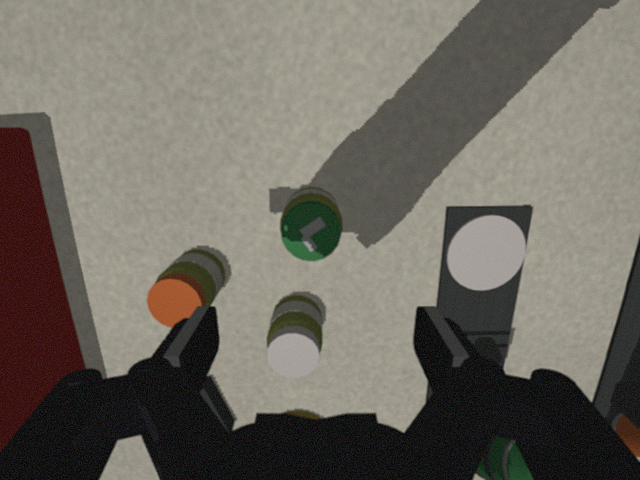

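The lid is partly in shadow: rim from columns 281–341, rows 200–261, centre about (311,230).

```bash
python3 - <<'E'
from station import bot
from h import *
o=bot.get_obs(); p=bot.read_camera("wrist"); T=wristT(o,p)
for a in [(311,230),(281,230),(341,230),(311,200),(311,261)]: print(np.round(onz(p,a,.076,T)*1000,1))
d=np.load("w2.npz"); q=dict(camera_matrix=d["K"],distortion=d["D"]); print(np.round(onz(q,(142.5,201.5),.076,d["T"])*1000,1))
print(o["eef_pos"])
E
```

```text
[ 430.2 -293.    76. ]
[ 430.2 -317.8   76. ]
[ 430.2 -268.2   76. ]
[ 405.2 -292.9   76. ]
[ 457.6 -293.1   76. ]
[ 428.7 -293.8   76. ]
[ 0.43122896 -0.2889782   0.20604572]
```

>>> jog_arm(
  motion=[
    [0,0,0,0,-3,60,85],
    [0,0,0,0,-3,120,85],
    [0,0,0,0,-3,160,85],
    [0,0,0,0,-3,188,85],
    [0,0,0,0,-3,188,50],
    [0,0,0,0,-3,188,50],
    [0,0,0,0,-3,188,50],
    [0,0,0,0,-3,188,50],
  ],
  grip_force=40,
)

```text
t: 5.82
eef_pos: [0.432, -0.2932, 0.0198]
tool_rot: [0.001, -0.0, 1.0, -0.0]
contact_force: [-1.6, 2.1, 8.1]
gripper_width: 0.643
grasp_force: 44.2
```

>>> jog_arm(
  motion=[
    [0,0,0,0,0,-30,50],
    [0,0,0,-5,30,-60,50],
    [0,0,0,-15,75,-60,50],
    [0,0,0,-28,120,-60,50],
    [0,0,0,-38,160,-60,50],
    [0,0,0,-42,182,-50,50],
    [0,0,0,-42,182,-40,50],
    [0,0,0,-42,182,-30,50],
    [0,0,0,-42,182,-30,50],
  ],
)

```text
t: 6.95
eef_pos: [0.4714, -0.1128, 0.0474]
tool_rot: [-0.001, 0.001, 1.0, -0.0]
contact_force: [0.2, -0.6, -2.6]
gripper_width: 0.642
grasp_force: 44.1
```

```bash
python3 - <<'E'
from station import bot
from h import *
o=bot.get_obs(); print({k:np.round(o[k],4).tolist() for k in ("t","eef_pos","tool_rot","contact_force","gripper_width")})
p=bot.read_camera("wrist"); T=wristT(o,p)
cv2.imwrite("pics/w4.png",p["pixels"][:,:,::-1])
E
```

```text
{'t': 6.95, 'eef_pos': [0.4714, -0.1128, 0.0474], 'tool_rot': [-0.001, 0.0013, 1.0, -0.0003], 'contact_force': [0.247, -0.6415, -2.6375], 'gripper_width': 0.6424}
```

View pics/w4.png

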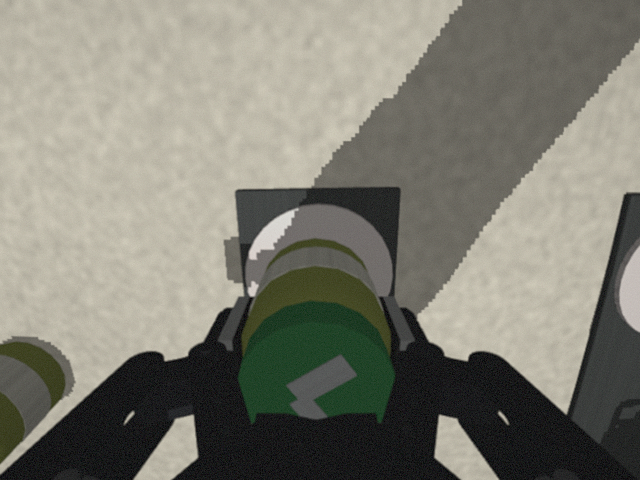

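The jar is held upright over the pad, centred at column ~318 against the pad's ~320.

>>> jog_arm(
  motion=[
    [0,0,0,-2,1,8,50],
    [0,0,0,-3,1,15,50],
    [0,0,0,-3,1,18,50],
    [0,0,0,-3,1,18,50],
  ],
)

```text
t: 7.5
eef_pos: [0.4757, -0.1103, 0.0301]
tool_rot: [-0.0, -0.0, 1.0, 0.0]
contact_force: [0.2, -0.1, -3.3]
gripper_width: 0.641
grasp_force: 44.3
```

>>> jog_arm(
  motion=[
    [0,0,0,1,0,1,50],
    [0,0,0,1,0,2,50],
    [0,0,0,1,0,2,50],
  ],
)

```text
t: 7.88
eef_pos: [0.4755, -0.1103, 0.0298]
tool_rot: [0.001, 0.0, 1.0, 0.001]
contact_force: [-3.5, 1.8, 19.4]
gripper_width: 0.642
grasp_force: 46.6
```

>>> jog_arm(
  motion=[
    [0,0,0,0,0,-1,50],
    [0,0,0,0,0,-1,85],
    [0,0,0,0,0,-1,85],
    [0,0,0,0,0,-1,85],
    [0,0,0,0,0,-30,85],
    [0,0,0,0,0,-80,85],
    [0,0,0,0,0,-140,85],
    [0,0,0,0,0,-200,85],
    [0,0,0,0,0,-230,85],
    [0,0,0,0,0,-230,0],
  ],
)

```text
t: 9.12
eef_pos: [0.4761, -0.1104, 0.2604]
tool_rot: [0.003, -0.0, 1.0, 0.001]
contact_force: [0.9, 0.6, -0.2]
gripper_width: 0.811
grasp_force: 0.0
```

```bash
python3 - <<'E'
from station import bot
from h import *
o=bot.get_obs(); print({k:np.round(o[k],4).tolist() for k in ("t","q","eef_pos","tool_rot","contact_force","gripper_width")})
p=bot.read_camera("wrist"); T=wristT(o,p)
im=p["pixels"][:,:,::-1].copy(); cv2.imwrite("pics/w5.png",im)
np.savez("w5.npz",T=T,K=p["camera_matrix"],D=p["distortion"])
for t,z in dict(jar_green=.01,cap_green_top=.171).items():
    for d in bot.tip_of(t,p)[:2]: print(t,np.round(d["xy"]),round(d["score"],2),np.round(onz(p,d["xy"],z,T),4))
s,c=np.sin(np.radians(40)),np.cos(np.radians(40))
Z=R.from_euler('z',1,degrees=True)
RT=Z*R.from_matrix(np.array([[-c,0,s],[0,1,0],[-s,0,-c]]))
cap=np.array([.5925,-.1095,.171]); ax=Z.apply([-s,0,c])
for h in (.10,.06,.02,0,-.008): print(h,np.round(cap+ax*h,3),togo(o,cap+ax*h,RT))
E
```

```text
{'t': 9.125, 'q': [-0.5823, 0.1503, 0.7712, 1.9953, -0.1239, 1.0367, 1.8174], 'eef_pos': [0.4761, -0.1104, 0.2604], 'tool_rot': [0.0025, -0.0002, 1.0, 0.0006], 'contact_force': [0.9049, 0.5803, -0.1628], 'gripper_width': 0.8112}
jar_green [317. 200.] 0.88 [ 0.4736 -0.1085  0.01  ]
jar_green [318. 256.] 0.29 [ 0.5432 -0.1076  0.01  ]
cap_green_top [317. 380.] 0.59 [ 0.593  -0.1098  0.171 ]
0.1 [ 0.528 -0.111  0.248] ([-0.005, -0.693, -0.017], [-52.1, -0.3, 13.0])
0.06 [ 0.554 -0.11   0.217] ([-0.005, -0.693, -0.017], [-77.7, 0.1, 43.8])
0.02 [ 0.58  -0.11   0.186] ([-0.005, -0.693, -0.017], [-103.2, 0.5, 74.6])
0 [ 0.592 -0.11   0.171] ([-0.005, -0.693, -0.017], [-116.0, 0.7, 90.0])
-0.008 [ 0.598 -0.109  0.165] ([-0.005, -0.693, -0.017], [-121.1, 0.8, 96.1])
```

View pics/w5.png

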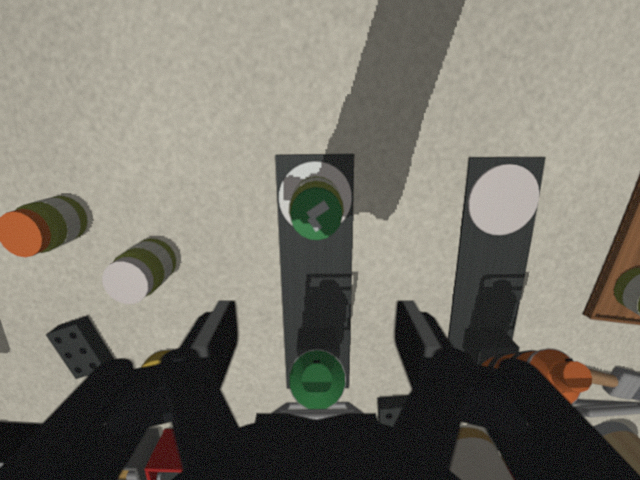

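Jar stands centred on the pad (lid at (316,215), pad around it); cap top at (317,380) is in line.

>>> jog_arm(
  motion=[
    [0,-0.17,0,-5,0,0,0],
    [-0.001,-0.35,-0.005,-15,0,0,0],
    [-0.003,-0.52,-0.01,-30,0,5,0],
    [-0.005,-0.693,-0.017,-45,0,10,0],
    [-0.005,-0.693,-0.017,-52,0,13,0],
    [-0.005,-0.693,-0.017,-52,0,13,0],
    [-0.005,-0.693,-0.017,-52,0,13,0],
  ],
)

```text
t: 10.15
eef_pos: [0.5256, -0.1094, 0.2439]
tool_rot: [0.338, -0.009, 0.941, 0.003]
contact_force: [-0.2, -0.2, -0.2]
gripper_width: -0.001
grasp_force: 0.0
```

```bash
python3 - <<'E'
from station import bot
from h import *
o=bot.get_obs(); print({k:np.round(o[k],4).tolist() for k in ("t","q","eef_pos","tool_rot","contact_force","gripper_width")})
p=bot.read_camera("wrist"); T=wristT(o,p)
cv2.imwrite("pics/w6.png",p["pixels"][:,:,::-1])
for d in bot.tip_of("cap_green_top",p)[:2]: print(np.round(d["xy"]),round(d["score"],2),np.round(onz(p,d["xy"],.171,T),4))
s,c=np.sin(np.radians(40)),np.cos(np.radians(40))
Z=R.from_euler('z',1,degrees=True)
RT=Z*R.from_matrix(np.array([[-c,0,s],[0,1,0],[-s,0,-c]]))
cap=np.array([.5925,-.1095,.171]); ax=Z.apply([-s,0,c])
for h in (.06,.02,0,-.008): print(h,togo(o,cap+ax*h,RT))
E
```

```text
{'t': 10.15, 'q': [-1.0645, -0.2281, 1.1484, 2.4075, 0.643, 0.1713, 1.1397], 'eef_pos': [0.5256, -0.1094, 0.2439], 'tool_rot': [0.3384, -0.0092, 0.9409, 0.0025], 'contact_force': [-0.2226, -0.2062, -0.1687], 'gripper_width': -0.0005}
[314. 250.] 0.68 [ 0.5935 -0.1098  0.171 ]
0.06 ([-0.0, -0.008, 0.002], [-4.6, -1.3, 38.8])
0.02 ([-0.0, -0.008, 0.002], [-4.9, -1.3, 78.8])
0 ([-0.0, -0.008, 0.002], [-5.1, -1.3, 98.8])
-0.008 ([-0.0, -0.008, 0.002], [-5.1, -1.3, 106.8])
```

View pics/w6.png

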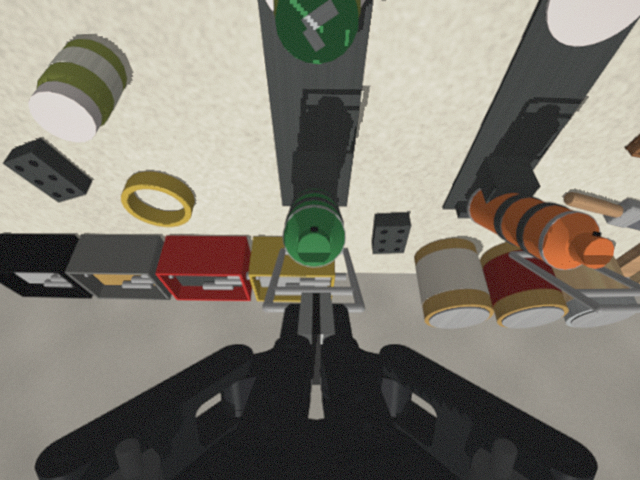

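>>> jog_arm(
  motion=[
    [0,-0.005,0,-3,-1,12,0],
    [0,-0.008,0.002,-5,-1,25,0],
    [0,-0.008,0.002,-5,-1,39,0],
    [0,-0.008,0.002,-5,-1,39,0],
    [0,-0.008,0.002,-5,-1,39,0],
  ],
)

```text
t: 10.88
eef_pos: [0.5481, -0.11, 0.2261]
tool_rot: [0.344, -0.007, 0.939, 0.002]
contact_force: [-0.3, 0.3, 0.7]
gripper_width: 0.0
grasp_force: 0.0
```

```bash
cat > st.py <<'E'
from station import bot
from h import *
o=bot.get_obs(); print({k:np.round(o[k],4).tolist() for k in ("t","q","eef_pos","tool_rot","contact_force")})
s,c=np.sin(np.radians(40)),np.cos(np.radians(40))
Z=R.from_euler('z',1,degrees=True)
RT=Z*R.from_matrix(np.array([[-c,0,s],[0,1,0],[-s,0,-c]]))
cap=np.array([.5930,-.1095,.171]); ax=Z.apply([-s,0,c])
for h in (.10,.06,.02,0,-.008): print(h,togo(o,cap+ax*h,RT))
E
python3 st.py
```

```text
{'t': 10.875, 'q': [-1.3799, -0.2763, 1.4529, 2.3979, 1.1695, 0.1701, 0.648], 'eef_pos': [0.5481, -0.11, 0.2261], 'tool_rot': [0.344, -0.0068, 0.9389, 0.0022], 'contact_force': [-0.3155, 0.2639, 0.6575]}
0.1 ([-0.002, 0.004, -0.002], [0.9, -0.4, -28.9])
0.06 ([-0.002, 0.004, -0.002], [1.0, -0.3, 11.1])
0.02 ([-0.002, 0.004, -0.002], [1.2, -0.2, 51.1])
0 ([-0.002, 0.004, -0.002], [1.3, -0.1, 71.1])
-0.008 ([-0.002, 0.004, -0.002], [1.3, -0.1, 79.1])
```

```bash
cat > kin.py <<'E'
from h import *
from scipy.optimize import least_squares
import itertools
Q=np.array([[-1.366,.477,.022,1.555,-.011,1.109,-.083],[-.0814,.2923,.6736,1.9857,-.222,.9396,2.2729],[-.5823,.1503,.7712,1.9953,-.1239,1.0367,1.8174],[-1.0645,-.2281,1.1484,2.4075,.643,.1713,1.1397],[-1.3799,-.2763,1.4529,2.3979,1.1695,.1701,.648],[-.621,.007,.303,2.002,-.003,1.132,1.254]])
X=np.array([[.208,.642,.231],[.4298,-.291,.2047],[.4761,-.1104,.2604],[.5256,-.1094,.2439],[.5481,-.11,.2261],[.4377,.0807,.3017]])
W=np.array([[0,.156,.988,-.001],[-.0017,.001,1,-.0001],[.0025,-.0002,1,.0006],[.3384,-.0092,.9409,.0025],[.344,-.0068,.9389,.0022],[.001,0,1,0]])
AX='zyzyzyz'
def fk(q,s,v):
    # v: base yaw, tool yaw, then 8 link translations
    r=R.from_euler('z',v[0]); L=v[2:].reshape(8,3); p=r.apply(L[0])
    for i in range(7):
        r=r*R.from_euler(AX[i],s[i]*q[i]); p=p+r.apply(L[i+1])
    return p,r*R.from_euler('z',v[1])
def rs(v,s):
    e=[]
    for q,x,w in zip(Q,X,W):
        p,r=fk(q,s,v); e+=list((p-x)*100); e+=list((rot(w).inv()*r).as_rotvec()*30)
    return np.array(e+list(.1*v[2:]) )
if __name__=="__main__":
    out=[]
    for s1,s3,s5,s7 in itertools.product([1,-1],repeat=4):
        s=[s1,1,s3,1,s5,1,s7]
        # orientation only first (yaws)
        def ro(u): return np.concatenate([(rot(w).inv()*fk(q,s,np.r_[u,np.zeros(24)])[1]).as_rotvec() for q,w in zip(Q,W)])
        b=min((least_squares(ro,[a,c]) for a in(0,1.5,3,-1.5) for c in(0,1.5,3,-1.5)),key=lambda z:z.cost); out.append((b.cost,s,b.x))
    out.sort(key=lambda z:z[0]); print(out[:3])
    s,u=out[0][1:]
    v=np.r_[u,np.zeros(24)]; v[4]=.3; v[10]=.35; v[16]=.3;v[25]=.2
    f=least_squares(rs,v,args=(s,)); v=f.x; print(np.round(v[:2],3)); print(np.round(v[2:].reshape(8,3),3)); e=f.fun[:36].reshape(6,6); print(np.round(e/[100,100,100,30,30,30],3))
    np.savez("kin.npz",s=s,v=v)
E
python3 kin.py
```

```text
[(np.float64(5.3309671563458835e-06), [-1, 1, -1, 1, -1, 1, -1], array([-9.82377969e-05,  1.57090557e+00])), (np.float64(0.16865618076944686), [1, 1, 1, 1, 1, 1, 1], array([-0.03549359, -1.50775525])), (np.float64(1.0110292430139443), [-1, 1, 1, 1, 1, 1, -1], array([-2.3908718 ,  0.17763152]))]
[-0.     1.571]
[[ 0.     0.     0.144]
 [-0.    -0.015  0.144]
 [ 0.    -0.015  0.271]
 [ 0.001 -0.016  0.271]
 [ 0.001 -0.016  0.236]
 [-0.001 -0.     0.236]
 [ 0.001 -0.     0.163]
 [ 0.    -0.     0.163]]
[[ 0.    -0.    -0.    -0.003  0.    -0.001]
 [-0.     0.    -0.     0.     0.     0.   ]
 [ 0.     0.     0.     0.    -0.     0.   ]
 [ 0.    -0.    -0.     0.    -0.     0.   ]
 [-0.     0.     0.     0.    -0.     0.   ]
 [-0.     0.    -0.    -0.001  0.001  0.   ]]
```

```bash
cat > ik.py <<'E'
from kin import *
k=np.load("kin.npz"); s,v=k["s"],k["v"]
lo=np.array([-2.96,-.34,-1.41,.24,-1.37,.17,-2.96]); hi=np.array([2.96,2.1,1.46,2.44,4.51,1.92,2.96])
def target(h,tilt,yaw=0):
    S,C=np.sin(np.radians(tilt)),np.cos(np.radians(tilt)); Z=R.from_euler('z',1,degrees=True)
    a=Z.apply([-np.sin(np.radians(40)),0,np.cos(np.radians(40))])
    return np.array([.593,-.1095,.171])+a*h, Z*R.from_matrix(np.array([[-C,0,S],[0,1,0],[-S,0,-C]]))*R.from_euler('z',yaw)
def ik(q0,p,r,w=0.,q3=None):
    def f(q):
        P,O=fk(q,s,v); e=np.r_[(P-p)*100,(r.inv()*O).as_rotvec()*30]
        return np.r_[e,w*(q-q0)]
    z=least_squares(f,np.clip(q0,lo+1e-4,hi-1e-4),bounds=(lo,hi)); return z.x,np.abs(z.fun[:6]).max()
if __name__=="__main__":
    rng=np.random.default_rng(0)
    for tilt in (40,30,25):
      for h in (.1,-.008):
        sols=[]
        for i in range(25):
            q,e=ik(rng.uniform(lo,hi),*target(h,tilt))
            if e<.02: sols.append((min((q-lo).min(),(hi-q).min()),q))
        sols.sort(key=lambda z:-z[0]); print(tilt,h,len(sols))
        for m,q in sols[:5]: print("  ",round(m,3),np.round(q,2))
E
python3 ik.py
```

```text
40 0.1 1
   0.006 [-1.07 -0.24  1.15  2.4   0.68  0.18  1.11]
40 -0.008 14
   0.141 [ 1.06  0.48 -1.1   2.25  1.81  0.31  0.06]
   0.137 [ 1.17  0.59 -1.27  2.24  1.75  0.44  0.18]
   0.109 [-0.43  0.31  0.65  2.33  4.24  0.32 -2.6 ]
   0.099 [-0.65  0.4   0.95  2.34  4.32  0.46 -2.72]
   0.074 [-0.85  0.73  1.35  2.35  4.37  0.85 -2.89]
30 0.1 15
   0.217 [ 1.19  0.12 -1.09  2.18  0.08  0.39  1.66]
   0.216 [ 1.17  0.12 -1.06  2.18  0.07  0.39  1.67]
   0.211 [ 1.03  0.09 -0.91  2.19 -0.02  0.38  1.74]
   0.209 [ 0.84  0.07 -0.71  2.19 -0.09  0.38  1.8 ]
   0.209 [ 0.76  0.06 -0.63  2.2  -0.12  0.38  1.82]
30 -0.008 13
   0.233 [ 1.07  0.53 -1.18  2.12  1.14  0.48  0.71]
   0.199 [ 1.09  0.55 -1.21  2.12  1.16  0.5   0.69]
   0.185 [ 0.93  0.42 -0.97  2.13  0.95  0.35  0.85]
   0.158 [ 0.88  0.4  -0.91  2.13  0.89  0.33  0.9 ]
   0.12 [ 0.81  0.37 -0.81  2.14  0.79  0.29  0.98]
25 0.1 13
   0.295 [ 0.57  0.07 -0.45  2.15 -0.06  0.5   1.75]
   0.287 [ 0.43  0.06 -0.31  2.15 -0.08  0.5   1.78]
   0.275 [ 0.23  0.05 -0.11  2.16 -0.12  0.5   1.8 ]
   0.249 [-0.23  0.03  0.37  2.19 -0.16  0.5   1.85]
   0.239 [-0.44  0.02  0.58  2.2  -0.17  0.5   1.86]
25 -0.008 15
   0.298 [ 0.9   0.44 -0.96  2.07  0.77  0.47  1.02]
   0.252 [ 0.81  0.39 -0.84  2.07  0.64  0.42  1.12]
   0.218 [ 0.71  0.36 -0.71  2.08  0.52  0.39  1.22]
   0.209 [ 1.06  0.56 -1.2   2.06  0.99  0.6   0.85]
   0.204 [ 0.66  0.35 -0.65  2.08  0.46  0.37  1.28]
```

```bash
cat > sim.py <<'E'
from ik import *
from scipy.spatial.transform import Slerp
def walk(q,p1,r1,n=8,w=.05):
    p0,r0=fk(q,s,v); S=Slerp([0,1],R.concatenate([r0,r1]))
    m=0
    for t in np.linspace(0,1,n+1)[1:]:
        q,e=ik(q,p0+(p1-p0)*t,S(t),w); m=max(m,e)
    return q,m
D=R.from_matrix(np.array([[-1,0,0],[0,1,0],[0,0,-1.]]))
def tg(h,tilt,off=0.):
    p,r=target(h,tilt); return p-off*np.array([np.cos(np.radians(40)),0,np.sin(np.radians(40))]),r
if __name__=="__main__":
    # history check
    q,e=walk(Q[0],X[5],D); print("hist1",np.round(q,2),round(e,3),"real",np.round(Q[5],2))
    q,e=walk(Q[5],X[1],D); print("hist2",np.round(q,2),round(e,3),"real",np.round(Q[1],2))
    q,e=walk(Q[1],X[2],D); print("hist3",np.round(q,2),round(e,3),"real",np.round(Q[2],2))
    q,e=walk(Q[2],*target(.1,39.6)); print("hist4",np.round(q,2),round(e,3),"real",np.round(Q[3],2))
    for tilt in (25,30,34):
        for nm,q in (("now",Q[4]),("vertical",Q[2])):
            for h in (.1,.05,.0,-.008):
                q,e=walk(q,*tg(h,tilt,.005)); print(tilt,nm,h,np.round(q,2),round(e,3))
E
python3 sim.py
```

```text
hist1 [-0.73  0.    0.41  2.01 -0.    1.13  1.25] 0.0 real [-0.62  0.01  0.3   2.   -0.    1.13  1.25]
hist2 [-0.03  0.28  0.6   1.98 -0.2   0.93  2.25] 0.0 real [-0.08  0.29  0.67  1.99 -0.22  0.94  2.27]
hist3 [-0.43  0.14  0.59  1.98 -0.09  1.04  1.77] 0.0 real [-0.58  0.15  0.77  2.   -0.12  1.04  1.82]
hist4 [ 0.26 -0.   -0.1   2.34 -0.76  0.17  2.47] 0.085 real [-1.06 -0.23  1.15  2.41  0.64  0.17  1.14]
25 now 0.1 [-1.38 -0.34  1.35  2.23  0.57  0.6   1.22] 0.0
25 now 0.05 [-1.49 -0.34  1.46  2.27  0.7   0.52  1.08] 2.027
25 now 0.0 [-1.52 -0.34  1.46  2.3   0.84  0.48  0.92] 5.082
25 now -0.008 [-1.52 -0.34  1.46  2.31  0.86  0.48  0.9 ] 5.579
25 vertical 0.1 [-0.6   0.01  0.75  2.22 -0.17  0.49  1.87] 0.0
25 vertical 0.05 [-0.49  0.16  0.68  2.2  -0.45  0.42  2.13] 0.0
25 vertical 0.0 [-0.35  0.29  0.54  2.16 -0.64  0.36  2.29] 0.0
25 vertical -0.008 [-0.33  0.3   0.52  2.15 -0.66  0.35  2.31] 0.0
30 now 0.1 [-1.29 -0.34  1.28  2.29  0.64  0.49  1.14] 0.0
30 now 0.05 [-1.47 -0.34  1.46  2.31  0.81  0.42  0.98] 1.491
30 now 0.0 [-1.5  -0.34  1.46  2.34  0.98  0.41  0.8 ] 4.782
30 now -0.008 [-1.51 -0.34  1.46  2.34  1.    0.41  0.77] 5.335
30 vertical 0.1 [-0.61 -0.03  0.76  2.28 -0.18  0.37  1.89] 0.0
30 vertical 0.05 [-0.48  0.14  0.67  2.26 -0.61  0.31  2.3 ] 0.0
30 vertical 0.0 [-0.28  0.26  0.46  2.22 -0.87  0.25  2.53] 0.0
30 vertical -0.008 [-0.25  0.28  0.43  2.21 -0.9   0.24  2.56] 0.0
34 now 0.1 [-1.23 -0.34  1.23  2.34  0.74  0.4   1.05] 0.0
34 now 0.05 [-1.46 -0.34  1.46  2.35  0.96  0.35  0.84] 1.269
34 now 0.0 [-1.49 -0.34  1.46  2.37  1.13  0.35  0.65] 4.73
34 now -0.008 [-1.5  -0.34  1.46  2.37  1.15  0.35  0.63] 5.303
34 vertical 0.1 [-0.65 -0.06  0.8   2.33 -0.21  0.27  1.93] 0.0
34 vertical 0.05 [-0.49  0.13  0.68  2.31 -0.91  0.23  2.59] 0.0
34 vertical 0.0 [-0.23  0.25  0.41  2.27 -1.3   0.19  2.96] 0.0
34 vertical -0.008 [-0.16  0.26  0.32  2.25 -1.3   0.17  2.96] 0.067
```

>>> jog_arm(
  motion=[
    [0,0,0,0,0,-15,0],
    [0,0.1,0,0,0,-30,0],
    [0,0.25,0,5,0,-45,0],
    [0,0.4,0,15,0,-55,0],
    [0,0.55,0,25,0,-65,0],
    [0,0.7,0,33,0,-72,0],
    [0,0.7,0,33,0,-72,0],
    [0,0.7,0,33,0,-72,0],
  ],
)

```text
t: 11.88
eef_pos: [0.455, -0.1063, 0.2717]
tool_rot: [0.011, -0.007, 1.0, -0.002]
contact_force: [0.1, 0.0, -0.0]
gripper_width: -0.003
grasp_force: 0.0
```

```bash
cat > go.py <<'E'
from station import bot
from sim import *
o=bot.get_obs(); q=o["q"]; print(round(o["t"],2),np.round(q,3),np.round(o["eef_pos"],4),np.round(o["tool_rot"],3))
def run(name,q,wps):
    for w in wps:
        q,e=walk(q,*w); print(name,np.round(w[0],2),np.round(q,2),round(e,2))
def P(x,y,z): return np.array([x,y,z]),D
E
cat > go1.py <<'E'
from go import *
for tilt in (25,30): run(f"direct{tilt}",q,[tg(.1,tilt,.005),tg(.05,tilt,.005),tg(-.008,tilt,.005)])
run("fwd",q,[P(.65,-.11,.3),P(.48,-.11,.26)])
run("right",q,[P(.48,-.45,.26),P(.48,-.11,.26)])
run("left",q,[P(.48,.3,.26),P(.48,-.11,.26)])
run("up",q,[P(.48,-.11,.4),P(.48,-.11,.26)])
run("yaw",q,[(P(.48,-.11,.26)[0],D*R.from_euler('z',1.)),P(.48,-.11,.26)])
E
python3 go1.py
```

```text
11.88 [-1.539 -0.336  1.455  2.05   0.376  1.137  1.337] [ 0.455  -0.1063  0.2717] [ 0.011 -0.007  1.    -0.002]
direct25 [ 0.52 -0.11  0.24] [-1.37 -0.32  1.36  2.23  0.53  0.59  1.25] 0.0
direct25 [ 0.56 -0.11  0.21] [-1.49 -0.34  1.46  2.27  0.7   0.52  1.08] 2.03
direct25 [ 0.59 -0.11  0.16] [-1.52 -0.34  1.46  2.31  0.86  0.48  0.9 ] 5.58
direct30 [ 0.52 -0.11  0.24] [-1.27 -0.31  1.28  2.29  0.57  0.46  1.21] 0.0
direct30 [ 0.56 -0.11  0.21] [-1.47 -0.34  1.46  2.31  0.81  0.42  0.98] 1.49
direct30 [ 0.59 -0.11  0.16] [-1.51 -0.34  1.46  2.34  1.    0.41  0.77] 5.34
fwd [ 0.65 -0.11  0.3 ] [-1.63 -0.34  1.46  1.92  0.48  1.05  1.24] 8.43
fwd [ 0.48 -0.11  0.26] [-1.55 -0.34  1.46  2.06  0.4   1.1   1.31] 1.59
right [ 0.48 -0.45  0.26] [-1.03 -0.34  1.46  1.99  0.51  0.97  1.79] 6.85
right [ 0.48 -0.11  0.26] [-1.55 -0.34  1.46  2.06  0.4   1.1   1.31] 1.59
left [0.48 0.3  0.26] [-2.34 -0.34  1.46  2.02  0.45  1.04  0.51] 4.07
left [ 0.48 -0.11  0.26] [-1.55 -0.34  1.46  2.06  0.4   1.1   1.31] 1.59
up [ 0.48 -0.11  0.4 ] [-1.48 -0.3   1.35  1.79  0.3   1.43  1.39] 0.0
up [ 0.48 -0.11  0.26] [-1.55 -0.34  1.46  2.06  0.4   1.1   1.31] 1.59
yaw [ 0.48 -0.11  0.26] [-1.55 -0.34  1.46  2.06  0.4   1.1   0.31] 1.53
yaw [ 0.48 -0.11  0.26] [-1.55 -0.34  1.46  2.06  0.4   1.1   1.31] 1.59
```

```bash
cat > dls.py <<'E'
from sim import *
def jac(q):
    p0,r0=fk(q,s,v); J=np.zeros((6,7))
    for i in range(7):
        d=q.copy(); d[i]+=1e-5; p,r=fk(d,s,v); J[:3,i]=(p-p0)/1e-5; J[3:,i]=.3*(r*r0.inv()).as_rotvec()/1e-5
    return J,p0,r0
def step(q,p,r,n=6):
    for _ in range(n):
        J,p0,r0=jac(q); e=np.r_[p-p0,.3*(r*r0.inv()).as_rotvec()]
        free=np.ones(7,bool); dq=np.zeros(7)
        for _ in range(4):
            Jf=J[:,free]; dq[:]=0; dq[free]=Jf.T@np.linalg.solve(Jf@Jf.T+1e-5*np.eye(6),e)
            bad=free&(((q+dq)>hi)|((q+dq)<lo))
            if not bad.any(): break
            free&=~bad
        q=np.clip(q+dq,lo,hi)
    _,p0,r0=jac(q); return q,max(np.linalg.norm(p-p0)*1000,np.degrees((r*r0.inv()).magnitude())*2)
def walk(q,p1,r1,n=25):
    p0,r0=fk(q,s,v); S=Slerp([0,1],R.concatenate([r0,r1])); m=0
    for t in np.linspace(0,1,n+1)[1:]: q,m=step(q,p0+(p1-p0)*t,S(t),3)
    return q,m
def run(name,q,wps):
    for w in wps:
        q,e=walk(q,*w); print(name,np.round(w[0],2),np.round(q,2),"err",round(e,1))
    return q
def P(x,y,z): return np.array([x,y,z]),D
E
cat > go2.py <<'E'
from dls import *
q=np.array([-1.539,-.336,1.455,2.05,.376,1.137,1.337])
run("h1",Q[0],[(X[5],D)]); run("h2",Q[5],[(X[1],D)]); run("h3",Q[1],[(X[2],D)]); run("h4",Q[2],[target(.1,39.6),target(.07,40)])
run("fwd",q,[P(.46,-.11,.35),P(.7,-.11,.35),P(.5,-.11,.26)])
run("fwd-low",q,[P(.7,-.11,.28),P(.5,-.11,.26)])
run("right",q,[P(.46,-.11,.35),P(.48,-.5,.35),P(.48,-.11,.26)])
run("left",q,[P(.46,-.11,.35),P(.48,.4,.35),P(.48,-.11,.26)])
for t in (25,28,30):
    a=run(f"t{t}",Q[2],[tg(.1,t,.005),tg(.05,t,.005),tg(-.008,t,.005)])
E
python3 go2.py
```

```text
h1 [0.44 0.08 0.3 ] [-0.7   0.    0.38  2.01 -0.    1.13  1.25] err 0.0
h2 [ 0.43 -0.29  0.2 ] [-0.05  0.28  0.63  1.99 -0.21  0.93  2.26] err 0.0
h3 [ 0.48 -0.11  0.26] [-0.43  0.14  0.6   1.99 -0.09  1.04  1.78] err 0.0
h4 [ 0.53 -0.11  0.25] [ 0.21 -0.01 -0.04  2.34 -0.76  0.18  2.47] err 1.1
h4 [ 0.55 -0.11  0.22] [-0.59  0.05  0.79  2.37 -1.24  0.17  2.95] err 1.6
fwd [ 0.46 -0.11  0.35] [-1.43 -0.32  1.33  1.91  0.32  1.32  1.37] err 0.0
fwd [ 0.7  -0.11  0.35] [-1.62 -0.31  1.44  1.83  0.47  1.07  1.26] err 111.9
fwd [ 0.5  -0.11  0.26] [-1.55 -0.34  1.45  2.05  0.41  1.09  1.3 ] err 28.2
fwd-low [ 0.7  -0.11  0.28] [-1.63 -0.34  1.46  1.94  0.53  0.96  1.2 ] err 129.5
fwd-low [ 0.5  -0.11  0.26] [-1.55 -0.34  1.46  2.05  0.41  1.09  1.3 ] err 28.1
right [ 0.46 -0.11  0.35] [-1.43 -0.32  1.33  1.91  0.32  1.32  1.37] err 0.0
right [ 0.48 -0.5   0.35] [-0.99 -0.33  1.44  1.83  0.47  1.1   1.91] err 101.5
right [ 0.48 -0.11  0.26] [-1.54 -0.33  1.46  2.06  0.39  1.1   1.31] err 18.8
left [ 0.46 -0.11  0.35] [-1.43 -0.32  1.33  1.91  0.32  1.32  1.37] err 0.0
left [0.48 0.4  0.35] [-1.55  0.5   1.12  1.58 -0.46  1.36  1.2 ] err 0.0
left [ 0.48 -0.11  0.26] [-0.89  0.27  1.2   2.   -0.29  1.06  2.01] err 0.0
t25 [ 0.52 -0.11  0.24] [-0.6   0.01  0.75  2.22 -0.17  0.49  1.87] err 0.0
t25 [ 0.56 -0.11  0.21] [-0.5   0.17  0.69  2.2  -0.46  0.42  2.13] err 0.0
t25 [ 0.59 -0.11  0.16] [-0.34  0.3   0.54  2.16 -0.67  0.36  2.32] err 0.0
t28 [ 0.52 -0.11  0.24] [-0.61 -0.01  0.76  2.26 -0.17  0.42  1.88] err 0.0
t28 [ 0.56 -0.11  0.21] [-0.5   0.15  0.69  2.23 -0.54  0.35  2.22] err 0.0
t28 [ 0.59 -0.11  0.16] [-0.31  0.29  0.49  2.19 -0.8   0.29  2.45] err 0.0
t30 [ 0.52 -0.11  0.24] [-0.61 -0.03  0.76  2.28 -0.18  0.37  1.89] err 0.0
t30 [ 0.56 -0.11  0.21] [-0.5   0.14  0.69  2.26 -0.63  0.31  2.31] err 0.0
t30 [ 0.59 -0.11  0.16] [-0.27  0.28  0.45  2.21 -0.93  0.25  2.58] err 0.0
```

```bash
cat > go3.py <<'E'
from dls import *
q0=np.array([-1.539,-.336,1.455,2.05,.376,1.137,1.337])
u,_=walk(q0,*P(.45,-.11,.38),n=8)
print(np.round(u,2))
res=[]
for y in (.15,.3,.45,.6):
  for x in (.2,.35,.5,.65):
    if np.hypot(x,y)<.43: continue
    for z in (.32,.45):
      q,e1=walk(u,*P(x,y,z),n=12); qa=q
      q,e2=walk(q,*P(.476,-.11,.27),n=12); qb=q
      q,e3=walk(q,*tg(.1,32,.005),n=6); q,e4=walk(q,*tg(-.008,32,.005),n=8)
      res.append((max(e1,e2),e4,x,y,z,qa,qb,q))
res.sort(key=lambda a:(a[0]>3)*1000+a[1]*10+abs(a[6][2]))
for r in res[:6]: print(np.round(r[:5],2)); [print("   ",np.round(a,2)) for a in r[5:]]
E
time python3 go3.py
```

```text
[-1.34 -0.32  1.21  1.88  0.31  1.39  1.37]
[0.   0.   0.65 0.45 0.32]
    [-1.04  0.71  0.7   1.13 -0.44  1.44  1.16]
    [-0.73  0.16  0.94  1.99 -0.15  1.07  1.85]
    [-0.46  0.31  0.68  2.25 -1.3   0.29  2.94]
[0.   0.   0.65 0.3  0.45]
    [-1.01  0.57  0.91  1.14 -0.44  1.62  1.36]
    [-0.83  0.19  1.08  1.99 -0.19  1.07  1.9 ]
    [-0.4   0.3   0.61  2.25 -1.26  0.27  2.9 ]
[0.   0.   0.2  0.6  0.32]
    [-1.61  0.35  0.35  1.57 -0.12  1.24  0.33]
    [-0.86  0.21  1.13  1.99 -0.21  1.07  1.93]
    [-0.14  0.26  0.3   2.23 -1.    0.18  2.66]
[0.   0.   0.35 0.6  0.32]
    [-1.57  0.52  0.68  1.42 -0.33  1.31  0.7 ]
    [-0.88  0.21  1.14  1.99 -0.22  1.07  1.93]
    [-0.46  0.31  0.69  2.25 -1.3   0.29  2.94]
[0.   0.   0.35 0.45 0.32]
    [-1.58  0.26  0.69  1.73 -0.18  1.21  0.73]
    [-0.89  0.22  1.16  1.99 -0.23  1.07  1.94]
    [-0.47  0.31  0.7   2.25 -1.31  0.3   2.95]
[0.   0.   0.2  0.6  0.45]
    [-1.57  0.3   0.3   1.35 -0.09  1.51  0.3 ]
    [-0.89  0.22  1.16  1.99 -0.23  1.07  1.94]
    [-0.47  0.31  0.7   2.25 -1.31  0.3   2.95]
real	0m2.967s
user	0m3.546s
sys	0m0.016s
```

>>> jog_arm(
  motion=[
    [0,0,0,0,0,-55,0],
    [0,0,0,0,0,-110,0],
    [0,0,0,-19,55,-110,0],
    [0,0,0,-38,110,-110,0],
    [0,0,0,-57,165,-110,0],
    [0,0,0,-76,220,-110,0],
    [0,0,0,-95,275,-110,0],
    [0,0,0,-114,330,-110,0],
    [0,0,0,-133,385,-105,0],
    [0,0,0,-152,440,-100,0],
  ],
)

```text
t: 13.12
eef_pos: [0.5999, 0.3373, 0.3719]
tool_rot: [0.011, -0.006, 1.0, -0.003]
contact_force: [1.3, -0.7, 0.9]
gripper_width: 0.001
grasp_force: 0.0
```

```bash
cat > stt.py <<'E'
from station import bot
from dls import *
o=bot.get_obs(); q=np.array(o["q"]); print(round(o["t"],2),np.round(q,3),np.round(o["eef_pos"],4),np.round(o["tool_rot"],3))
print(togo(o,[.476,-.11,.27],D))
a=run("plan",q,[P(.476,-.11,.27),tg(.1,28,.005),tg(.05,28,.005),tg(-.008,28,.005)])
E
python3 stt.py
```

```text
13.12 [-1.213  0.556  0.99   1.389 -0.452  1.419  1.348] [0.5999 0.3373 0.3719] [ 0.011 -0.006  1.    -0.003]
([-0.005, 0.021, 0.013], [131.8, -445.2, 101.4])
plan [ 0.48 -0.11  0.27] [-0.89  0.22  1.16  1.99 -0.23  1.07  1.95] err 0.0
plan [ 0.52 -0.11  0.24] [-1.04 -0.08  1.18  2.27 -0.03  0.42  1.77] err 0.0
plan [ 0.56 -0.11  0.21] [-0.77  0.2   1.02  2.25 -0.76  0.4   2.44] err 0.0
plan [ 0.59 -0.11  0.16] [-0.52  0.34  0.76  2.2  -1.04  0.36  2.68] err 0.0
```

```bash
python3 - <<'E'
from station import bot
from h import *
o=bot.get_obs(); p=bot.read_camera("wrist"); T=wristT(o,p)
np.savez("w7.npz",T=T,K=p["camera_matrix"],D=p["distortion"])
cv2.imwrite("pics/w7.png",p["pixels"][:,:,::-1])
for t,z in dict(rack=0,jar_done=.005).items():
    for d in bot.tip_of(t,p)[:2]: print(t,np.round(d["xy"]),round(d["score"],2),np.round(onz(p,d["xy"],z,T),4))
E
```

```text
jar_done [299. 175.] 0.94 [0.5895 0.3108 0.005 ]
```

View pics/w7.png

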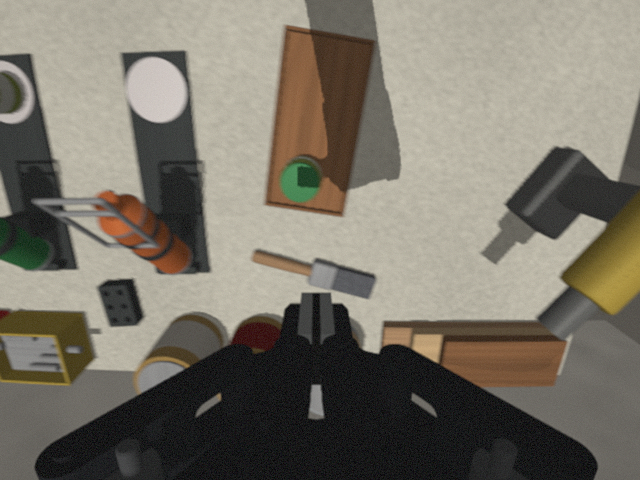

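>>> jog_arm(
  motion=[
    [0,0.01,0,17,-56,0,0],
    [-0.002,0.02,0.005,33,-111,0,0],
    [-0.005,0.021,0.013,49,-167,0,0],
    [-0.005,0.021,0.013,66,-222,0,0],
    [-0.005,0.021,0.013,82,-278,10,0],
    [-0.005,0.021,0.013,99,-334,30,0],
    [-0.005,0.021,0.013,115,-390,60,0],
    [-0.005,0.021,0.013,132,-445,90,0],
    [-0.005,0.021,0.013,132,-445,101,0],
    [-0.005,0.021,0.013,132,-445,101,0],
  ],
)

```text
t: 14.52
eef_pos: [0.4739, -0.1113, 0.2709]
tool_rot: [-0.001, 0.001, 1.0, 0.0]
contact_force: [1.1, 0.2, 0.7]
gripper_width: 0.003
grasp_force: 0.0
```

```bash
cat > st2.py <<'E'
from station import bot
from dls import *
import sys
tilt,off=float(sys.argv[1]),float(sys.argv[2])
o=bot.get_obs(); q=np.array(o["q"]); print(round(o["t"],2),np.round(q,3),np.round(o["eef_pos"],4),np.round(o["tool_rot"],3),np.round(o["contact_force"],1))
for h in (.1,.06,.03,.01,0,-.006,-.008):
    print(h,*togo(o,*tg(h,tilt,off)))
run("plan",q,[tg(h,tilt,off) for h in (.1,.05,-.008)])
E
python3 st2.py 28 .005;python3 st2.py 32 .003
```

```text
14.53 [-0.901  0.218  1.179  1.993 -0.229  1.078  1.95 ] [ 0.4739 -0.1113  0.2709] [-0.001  0.001  1.     0.   ] [1.1 0.2 0.7]
0.1 [-0.004, -0.49, -0.018] [-51.0, 0.7, 26.4]
0.06 [-0.004, -0.49, -0.018] [-76.8, 1.2, 57.0]
0.03 [-0.004, -0.49, -0.018] [-96.1, 1.5, 80.0]
0.01 [-0.004, -0.49, -0.018] [-109.0, 1.8, 95.3]
0 [-0.004, -0.49, -0.018] [-115.4, 1.9, 102.9]
-0.006 [-0.004, -0.49, -0.018] [-119.3, 1.9, 107.5]
-0.008 [-0.004, -0.49, -0.018] [-120.6, 2.0, 109.0]
plan [ 0.52 -0.11  0.24] [-1.06 -0.08  1.19  2.27 -0.01  0.42  1.76] err 0.0
plan [ 0.56 -0.11  0.21] [-0.77  0.21  1.03  2.25 -0.77  0.41  2.45] err 0.0
plan [ 0.59 -0.11  0.16] [-0.53  0.34  0.77  2.2  -1.05  0.37  2.68] err 0.0
14.53 [-0.901  0.218  1.179  1.993 -0.229  1.078  1.95 ] [ 0.4739 -0.1113  0.2709] [-0.001  0.001  1.     0.   ] [1.1 0.2 0.7]
0.1 [-0.004, -0.56, -0.018] [-52.5, 0.7, 25.1]
0.06 [-0.004, -0.56, -0.018] [-78.3, 1.2, 55.7]
0.03 [-0.004, -0.56, -0.018] [-97.6, 1.5, 78.7]
0.01 [-0.004, -0.56, -0.018] [-110.5, 1.8, 94.0]
0 [-0.004, -0.56, -0.018] [-116.9, 1.9, 101.6]
-0.006 [-0.004, -0.56, -0.018] [-120.8, 1.9, 106.2]
-0.008 [-0.004, -0.56, -0.018] [-122.1, 2.0, 107.8]
plan [ 0.53 -0.11  0.25] [-1.02 -0.13  1.14  2.31  0.09  0.33  1.66] err 0.0
plan [ 0.56 -0.11  0.21] [-1.45 -0.31  1.46  2.33  0.82  0.36  0.97] err 21.3
plan [ 0.6  -0.11  0.16] [-1.49 -0.31  1.46  2.36  1.03  0.35  0.74] err 75.4
```

```bash
cat > go4.py <<'E'
from dls import *
q=np.array([-0.901,0.218,1.179,1.993,-0.229,1.078,1.95])
for prof in ([(.1,15),(.07,22),(.06,28)],[(.1,10),(.07,15),(.055,28)],[(.08,0),(.06,15),(.055,28)]):
  for T in (28,30,32):
    run(f"T{T}",q,[tg(h,t if i<2 else T,.008) for i,(h,t) in enumerate(prof)]+[tg(h,T,.008) for h in (.03,-.008)]); print()
E
python3 go4.py
python3 - <<'E'
from h import *
d=np.load("w7.npz"); p=dict(camera_matrix=d["K"],distortion=d["D"])
c=[onz(p,a,.016,d["T"]) for a in [(286,26),(374,41),(343,216),(266,206)]]
for a in c: print(np.round(a,3))
C=sum(c)/4; e=(c[3]+c[2]-c[0]-c[1])/2; print("rack",C,np.linalg.norm(e),np.linalg.norm(c[1]-c[0]),np.degrees(np.arctan2(e[1],e[0]))); print("free",C-e/np.linalg.norm(e)*.058)
E
```

```text
T28 [ 0.52 -0.11  0.24] [-0.89  0.16  1.14  2.11 -0.32  0.73  2.02] err 0.0
T28 [ 0.54 -0.11  0.22] [-0.8   0.17  1.04  2.19 -0.47  0.53  2.16] err 0.0
T28 [ 0.55 -0.11  0.21] [-0.73  0.14  0.95  2.25 -0.61  0.38  2.3 ] err 0.0
T28 [ 0.57 -0.11  0.19] [-0.58  0.23  0.81  2.23 -0.8   0.36  2.46] err 0.0
T28 [ 0.59 -0.11  0.16] [-0.44  0.31  0.66  2.2  -0.97  0.33  2.61] err 0.0

T30 [ 0.52 -0.11  0.24] [-0.89  0.16  1.14  2.11 -0.32  0.73  2.02] err 0.0
T30 [ 0.54 -0.11  0.22] [-0.8   0.17  1.04  2.19 -0.47  0.53  2.16] err 0.0
T30 [ 0.55 -0.11  0.21] [-0.7   0.13  0.92  2.28 -0.66  0.33  2.35] err 0.0
T30 [ 0.57 -0.11  0.19] [-0.54  0.21  0.76  2.26 -0.88  0.31  2.55] err 0.0
T30 [ 0.59 -0.11  0.16] [-0.39  0.3   0.6   2.23 -1.07  0.28  2.72] err 0.0

T32 [ 0.52 -0.11  0.24] [-0.89  0.16  1.14  2.11 -0.32  0.73  2.02] err 0.0
T32 [ 0.54 -0.11  0.22] [-0.8   0.17  1.04  2.19 -0.47  0.53  2.16] err 0.0
T32 [ 0.55 -0.11  0.21] [-0.66  0.11  0.87  2.3  -0.74  0.29  2.43] err 0.0
T32 [ 0.57 -0.11  0.19] [-0.49  0.2   0.7   2.28 -0.99  0.27  2.66] err 0.0
T32 [ 0.59 -0.11  0.16] [-0.33  0.
[... 1846 characters left out ...]
.87  0.31  2.54] err 0.0
T30 [ 0.59 -0.11  0.16] [-0.38  0.3   0.59  2.23 -1.07  0.28  2.71] err 0.0

T32 [ 0.54 -0.11  0.23] [-0.69  0.42  1.03  1.91 -0.41  1.04  2.1 ] err 0.0
T32 [ 0.55 -0.11  0.21] [-0.74  0.29  1.02  2.09 -0.49  0.69  2.16] err 0.0
T32 [ 0.55 -0.11  0.21] [-0.62  0.13  0.82  2.3  -0.78  0.28  2.47] err 0.0
T32 [ 0.57 -0.11  0.19] [-0.48  0.2   0.69  2.28 -0.98  0.27  2.65] err 0.0
T32 [ 0.59 -0.11  0.16] [-0.32  0.28  0.51  2.25 -1.21  0.23  2.86] err 0.0

[0.398 0.295 0.016]
[0.414 0.408 0.016]
[0.648 0.377 0.016]
[0.634 0.262 0.016]
rack [0.52333394 0.33544837 0.016     ] 0.23763347725905207 0.11480084589523878 -7.81566658896493
free [0.46587272 0.34333559 0.016     ]
```

Tray corners in that view (286,26), (374,41), (343,216), (266,206) give its centre (0.523, 0.335), yaw −8°, so the free spot is near (0.466, 0.343). The done jar is at (300,180).

>>> jog_arm(
  motion=[
    [0,-0.13,-0.01,-25,0,14,0],
    [0,-0.262,-0.017,-49,1,28,0],
    [0,-0.32,-0.017,-58,1,40,0],
    [0,-0.384,-0.017,-68,1,51,0],
    [0,-0.45,-0.017,-71,1,55,0],
    [0,-0.524,-0.017,-74,1,59,0],
    [0,-0.524,-0.017,-74,1,59,0],
    [0,-0.524,-0.017,-74,1,59,0],
  ],
)

```text
t: 15.52
eef_pos: [0.5502, -0.1082, 0.2138]
tool_rot: [0.259, -0.01, 0.966, 0.001]
contact_force: [0.3, -0.1, 0.2]
gripper_width: -0.001
grasp_force: 0.0
```

```bash
python3 st2.py 30 .008
python3 - <<'E'
from station import bot
from h import *
o=bot.get_obs(); p=bot.read_camera("wrist"); T=wristT(o,p)
cv2.imwrite("pics/w8.png",p["pixels"][:,:,::-1])
for d in bot.tip_of("cap_green_top",p)[:2]: print(np.round(d["xy"]),round(d["score"],2),np.round(onz(p,d["xy"],.171,T),4))
E
```

```text
15.53 [-0.716  0.126  0.926  2.275 -0.644  0.332  2.336] [ 0.5502 -0.1082  0.2138] [ 0.259 -0.01   0.966  0.001] [ 0.3 -0.1  0.2]
0.1 [-0.002, 0.001, 0.004] [9.6, -1.9, -38.7]
0.06 [-0.002, 0.001, 0.004] [2.7, -1.9, 0.7]
0.03 [-0.002, 0.001, 0.004] [-2.5, -1.9, 30.3]
0.01 [-0.002, 0.001, 0.004] [-6.0, -1.8, 50.0]
0 [-0.002, 0.001, 0.004] [-7.7, -1.8, 59.8]
-0.006 [-0.002, 0.001, 0.004] [-8.8, -1.8, 65.7]
-0.008 [-0.002, 0.001, 0.004] [-9.1, -1.8, 67.7]
plan [ 0.52 -0.11  0.24] [-0.84 -0.06  0.99  2.29 -0.1   0.37  1.83] err 0.0
plan [ 0.55 -0.11  0.2 ] [-0.66  0.16  0.89  2.27 -0.76  0.33  2.45] err 0.0
plan [ 0.59 -0.11  0.16] [-0.41  0.3   0.62  2.23 -1.09  0.29  2.74] err 0.0
[312. 284.] 0.87 [ 0.5919 -0.1101  0.171 ]
```

View pics/w8.png

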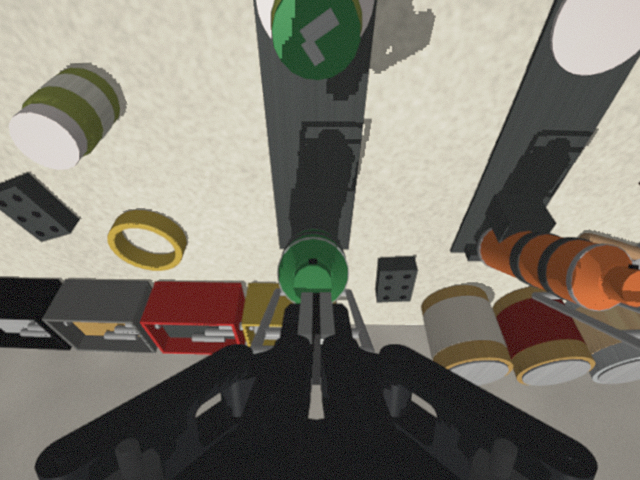

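The closed fingertips (317,295) sit just above the cap (313,280), between the guard rods at columns ~265 and ~360.

>>> jog_arm(
  motion=[
    [0,0,0,0,-2,15,0],
    [0,0,0,-2,-2,27,0],
    [0,0,0,-4,-2,38,0],
    [0,0,0,-6,-2,50,0],
    [0,0,0,-6,-2,50,0],
    [0,0,0,-6,-2,50,0],
  ],
)

```text
t: 16.38
eef_pos: [0.5796, -0.1104, 0.1729]
tool_rot: [0.259, -0.01, 0.966, 0.001]
contact_force: [0.3, -0.3, -1.0]
gripper_width: -0.002
grasp_force: 0.0
```

```bash
python3 st2.py 30 .008
```

```text
16.38 [-0.459  0.26   0.673  2.245 -0.995  0.292  2.655] [ 0.5796 -0.1104  0.1729] [ 0.259 -0.01   0.966  0.001] [ 0.3 -0.3 -1. ]
0.1 [-0.003, 0.0, 0.003] [14.6, 0.6, -88.7]
0.06 [-0.003, 0.0, 0.003] [7.6, 0.7, -49.3]
0.03 [-0.003, 0.0, 0.003] [2.4, 0.8, -19.8]
0.01 [-0.003, 0.0, 0.003] [-1.0, 0.8, -0.1]
0 [-0.003, 0.0, 0.003] [-2.8, 0.8, 9.8]
-0.006 [-0.003, 0.0, 0.003] [-3.8, 0.8, 15.7]
-0.008 [-0.003, 0.0, 0.003] [-4.2, 0.8, 17.6]
plan [ 0.52 -0.11  0.24] [-0.86 -0.06  1.01  2.29 -0.09  0.37  1.82] err 0.0
plan [ 0.55 -0.11  0.2 ] [-0.68  0.16  0.9   2.27 -0.77  0.33  2.46] err 0.0
plan [ 0.59 -0.11  0.16] [-0.42  0.31  0.63  2.23 -1.1   0.29  2.75] err 0.0
```

>>> jog_arm(
  motion=[
    [0,0,0,-2,1,5,0],
    [0,0,0,-3,1,10,0],
    [0,0,0,-3,1,12,0],
    [0,0,0,-3,1,12,0],
  ],
)

```text
t: 16.88
eef_pos: [0.5887, -0.1089, 0.1642]
tool_rot: [0.259, -0.01, 0.966, 0.001]
contact_force: [-0.8, 1.2, 6.0]
gripper_width: -0.002
grasp_force: 2.2
```

>>> jog_arm(
  motion=[
    [0,0,0,-0.5,0,3,0],
    [0,0,0,-0.5,0,3,0],
    [0,0,0,-0.5,0,3,0],
  ],
)

```text
t: 17.25
eef_pos: [0.5905, -0.1089, 0.162]
tool_rot: [0.26, -0.01, 0.966, 0.001]
contact_force: [-2.3, 1.4, 6.7]
gripper_width: 0.001
grasp_force: 3.0
```

>>> jog_arm(
  motion=[
    [0,0,0,-0.5,0,2,0],
    [0,0,0,-0.5,0,3,0],
    [0,0,0,-0.5,0,3,0],
    [0,0,0,-0.5,0,3,0],
  ],
)

```text
t: 17.75
eef_pos: [0.5915, -0.1089, 0.1607]
tool_rot: [0.26, -0.009, 0.966, 0.002]
contact_force: [-21.5, 4.5, 32.1]
gripper_width: 0.001
grasp_force: 18.6
```

>>> jog_arm(
  motion=[
    [0,0,0,1,0,-5,0],
    [0,0,0,3,0,-15,0],
    [0,0,0,5,0,-30,0],
    [0,0,0,9,0,-48,0],
    [0,0,0,12,0,-67,0],
    [0,0,0,12,0,-67,0],
    [0,0,0,12,0,-67,0],
  ],
)

```text
t: 18.62
eef_pos: [0.5481, -0.1093, 0.2107]
tool_rot: [0.259, -0.01, 0.966, 0.001]
contact_force: [0.1, -1.0, -0.2]
gripper_width: 0.002
grasp_force: 0.0
```

```bash
python3 - <<'E'
from station import bot
from dls import *
o=bot.get_obs(); q=np.array(o["q"]); print(round(o["t"],2),np.round(q,3),np.round(o["eef_pos"],4),np.round(o["tool_rot"],3))
for z in (.27,.20): print(togo(o,[.475,-.109,z],D))
a=run("dn",q,[tg(.06,20,.008),tg(.1,8,.008),P(.475,-.109,.27),P(.475,-.109,.03),P(.475,-.109,.2),P(.467,.343,.2),P(.467,.343,.026)])
p=bot.read_camera("scene")
for t in ["cap_green_top","jar_green"]:
    for d in bot.tip_of(t,p)[:1]: print(t,np.round(d["xy"]),d["score"],np.round(onz(p,d["xy"],.171 if t[0]=="c" else .01),3))
E
```

```text
18.62 [-0.715  0.13   0.93   2.282 -0.673  0.329  2.367] [ 0.5481 -0.1093  0.2107] [ 0.259 -0.01   0.966  0.001]
([0.002, 0.524, 0.02], [33.7, 1.6, -87.9])
([0.002, 0.524, 0.02], [68.7, 1.8, -27.3])
dn [ 0.55 -0.11  0.21] [-0.77  0.23  1.03  2.16 -0.53  0.58  2.21] err 0.0
dn [ 0.52 -0.11  0.24] [-0.83  0.28  1.13  2.03 -0.38  0.89  2.08] err 0.0
dn [ 0.48 -0.11  0.27] [-0.93  0.24  1.22  1.99 -0.25  1.08  1.97] err 0.0
dn [ 0.48 -0.11  0.03] [-0.48  0.61  0.74  2.18 -0.73  0.61  2.37] err 0.0
dn [ 0.48 -0.11  0.2 ] [-0.79  0.35  1.1   2.07 -0.39  0.94  2.09] err 0.0
dn [0.47 0.34 0.2 ] [-1.48  0.54  1.03  1.87 -0.54  1.04  1.34] err 0.0
dn [0.47 0.34 0.03] [-1.3   0.75  0.78  1.97 -0.78  0.75  1.52] err 0.0
cap_green_top [287. 236.] 0.58 [ 0.594 -0.111  0.171]
jar_green [259. 266.] 0.84 [ 0.475 -0.11   0.01 ]
```

>>> jog_arm(
  motion=[
    [0,0.12,0,5,0,-20,0],
    [0,0.25,0.01,12,1,-40,20],
    [0,0.38,0.02,20,1,-60,50],
    [0.002,0.524,0.02,28,2,-78,85],
    [0.002,0.524,0.02,34,2,-88,85],
    [0.002,0.524,0.02,34,2,-88,85],
    [0.002,0.524,0.02,34,2,-88,85],
  ],
)

```text
t: 19.65
eef_pos: [0.4745, -0.1088, 0.2698]
tool_rot: [-0.0, 0.0, 1.0, 0.0]
contact_force: [0.3, 0.2, -0.2]
gripper_width: 0.992
grasp_force: 0.0
```

```bash
python3 - <<'E'
from station import bot
from dls import *
o=bot.get_obs(); q=np.array(o["q"]); print(round(o["t"],2),np.round(q,3),np.round(o["eef_pos"],4),np.round(o["tool_rot"],3),o["gripper_width"])
p=bot.read_camera("wrist"); T=wristT(o,p)
for d in bot.tip_of("jar_green",p)[:1]: print(np.round(d["xy"]),d["score"],np.round(onz(p,d["xy"],.01,T),4))
print(togo(o,[.475,-.110,.029],D))
E
```

```text
19.65 [-0.906  0.218  1.179  1.995 -0.23   1.073  1.946] [ 0.4745 -0.1088  0.2698] [-0.  0.  1.  0.] 0.9919799629382202
[316. 200.] 0.81 [ 0.4726 -0.1086  0.01  ]
([0.0, -0.0, -0.001], [-0.6, -1.2, 240.8])
```

>>> jog_arm(
  motion=[
    [0,0,0,-1,-1,55,85],
    [0,0,0,-1,-1,110,85],
    [0,0,0,-1,-1,165,85],
    [0,0,0,-1,-1,210,85],
    [0,0,0,-1,-1,238,85],
    [0,0,0,-1,-1,239,85],
    [0,0,0,-1,-1,239,50],
    [0,0,0,-1,-1,239,50],
    [0,0,0,-1,-1,239,50],
    [0,0,0,-1,-1,239,50],
  ],
)

```text
t: 21.0
eef_pos: [0.4765, -0.1102, 0.0326]
tool_rot: [0.001, 0.0, 1.0, -0.0]
contact_force: [-1.1, -0.4, 6.7]
gripper_width: 0.644
grasp_force: 42.8
```

>>> jog_arm(
  motion=[
    [0,0,0,0,0,-50,50],
    [0,0,0,0,0,-100,50],
    [0,0,0,1,50,-100,50],
    [0,0,0,3,105,-100,50],
    [0,0,0,4,160,-100,50],
    [0,0,0,5,215,-100,50],
    [0,0,0,6,270,-100,50],
    [0,0,0,7,325,-100,50],
    [0,0,0,8,380,-100,50],
    [0,0,0,9,430,-100,50],
  ],
)

```text
t: 22.25
eef_pos: [0.4659, 0.3225, 0.1315]
tool_rot: [0.0, -0.001, 1.0, 0.0]
contact_force: [1.0, 0.6, -1.6]
gripper_width: 0.643
grasp_force: 45.8
```

>>> jog_arm(
  motion=[
    [0,0,0,0,15,0,50],
    [0,0,0,0,23,0,50],
    [0,0,0,0,23,20,50],
    [0,0,0,0,23,40,50],
    [0,0,0,0,23,40,50],
    [0,0,0,0,23,40,50],
  ],
)

```text
t: 23.0
eef_pos: [0.467, 0.3421, 0.0909]
tool_rot: [-0.0, 0.001, 1.0, -0.001]
contact_force: [-0.3, 0.1, -2.7]
gripper_width: 0.646
grasp_force: 45.7
```

```bash
python3 - <<'E'
from station import bot
from dls import *
o=bot.get_obs(); q=np.array(o["q"]); print(round(o["t"],2),np.round(q,3),np.round(o["eef_pos"],4),np.round(o["tool_rot"],3),o["gripper_width"],o["contact_force"])
p=bot.read_camera("wrist"); cv2.imwrite("pics/w9.png",p["pixels"][:,:,::-1])
print(togo(o,[.467,.343,.028],D))
E
```

```text
23.0 [-1.367  0.665  0.874  1.946 -0.677  0.854  1.444] [0.467  0.3421 0.0909] [-0.     0.001  1.    -0.001] 0.6460094299319387 [-0.31135972  0.12352751 -2.7219271 ]
([-0.001, -0.0, -0.002], [0.0, 1.0, 62.8])
```

View pics/w9.png

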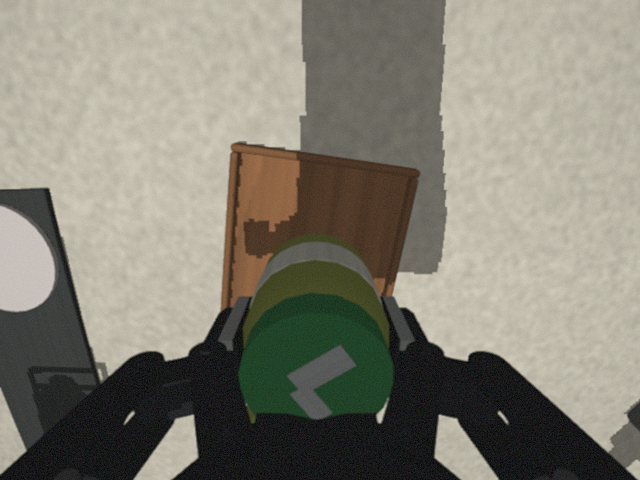

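The jar is held over the tray's free half, with walls at columns ~222 and ~395 around it.

>>> jog_arm(
  motion=[
    [0,0,0,0,0,25,50],
    [0,0,0,0,0,48,50],
    [0,0,0,0,0,58,50],
    [0,0,0,0,0,62,50],
    [0,0,0,0,0,62,50],
  ],
)

```text
t: 23.68
eef_pos: [0.467, 0.3429, 0.0291]
tool_rot: [0.0, 0.0, 1.0, -0.0]
contact_force: [0.1, 0.3, -2.6]
gripper_width: 0.636
grasp_force: 45.8
```

>>> jog_arm(
  motion=[
    [0,0,0,0,0,1,50],
    [0,0,0,0,0,2,50],
    [0,0,0,0,0,2,50],
  ],
)

```text
t: 24.05
eef_pos: [0.467, 0.3432, 0.0277]
tool_rot: [0.0, 0.0, 1.0, 0.0]
contact_force: [-2.1, -0.3, 4.0]
gripper_width: 0.64
grasp_force: 46.5
```

Contact; release and rise.

>>> jog_arm(
  motion=[
    [0,0,0,0,0,0,60],
    [0,0,0,0,0,0,75],
    [0,0,0,0,0,0,80],
    [0,0,0,0,0,0,80],
    [0,0,0,0,0,-30,80],
    [0,0,0,0,0,-80,80],
    [0,0,0,0,0,-140,80],
    [0,0,0,0,0,-200,80],
    [0,0,0,0,0,-230,80],
    [0,0,0,0,0,-230,80],
  ],
)

```text
t: 25.3
eef_pos: [0.468, 0.3436, 0.2593]
tool_rot: [0.001, 0.0, 1.0, 0.002]
contact_force: [-0.6, -0.3, -0.3]
gripper_width: 0.935
grasp_force: 0.0
```

```bash
python3 - <<'E'
from station import bot
from h import *
o=bot.get_obs(); print(o["t"],o["eef_pos"])
p=bot.read_camera("wrist"); T=wristT(o,p); cv2.imwrite("pics/w10.png",p["pixels"][:,:,::-1])
for t in("jar_green","jar_done"):
  for d in bot.tip_of(t,p)[:2]: print(t,np.round(d["xy"]),d["score"],np.round(onz(p,d["xy"],.005,T),4))
E
```

```text
25.3 [0.46796034 0.34358515 0.25930697]
jar_green [316. 195.] 0.76 [0.4604 0.3449 0.005 ]
jar_done [292. 297.] 0.57 [0.5914 0.3142 0.005 ]
```

View pics/w10.png

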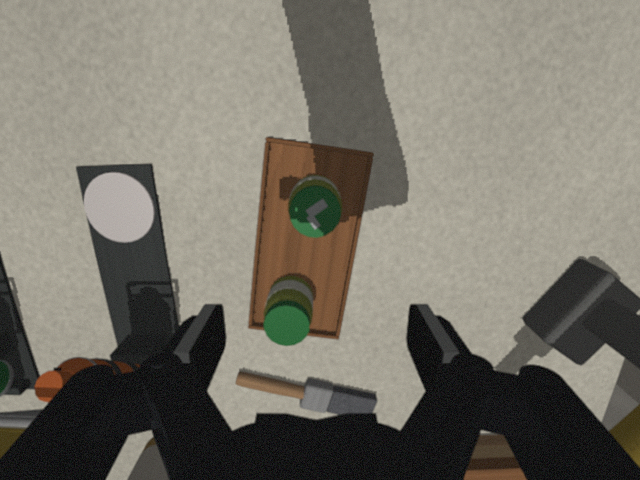

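The scuffed jar stands upright in the tray's free half (lid at (315,208)) beside the undisturbed done jar (288,320), and the gripper is clear.

```bash
python3 -c "
from station import bot
print(bot.hand_in())"
```

```text
the job is handed in; nothing more can be done
None
```

The job is handed in: I stood the green jar on the green stand's pad and let go, pressed the cap until the force jumped to about 39 N as if it had bottomed, then backed off. I then moved the jar upright into the free half of the drying tray, all in about 25 s.

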